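# Sort jars and hand tools into two trays and clip up the clamp

## Robot

A 6-joint arm with a two-finger parallel gripper is mounted at the origin on a cart in front of the work surface, level with it; the furniture and walls round the work are solid. World frame = base frame: x ahead of the robot, y to its left, z up, the work surface at z = 0. Lengths are in m, angles in rad, forces in N, time in s.
With the tool pointing down it reaches from about 0.25 to 0.775 m from the base axis. Payload 4 kg.
Tool frame: the origin (TCP) lies at the very end of the fingers, on their centre line; the grasp point (between the pads) lies 19 mm behind it; z points along the fingers, y is the line along which they close (so a half turn about z gives the same grasp; the last joint's range is limited). The gripper opens to 94 mm and grips with 3 to 60 N. Pads are 16 mm wide; open, the fingers measure 119 mm over their backs; the gripper's body (75 mm by 177 mm) begins 78 mm behind the grasp point.
Start: joints at [1.215, 0.087, 1.371, -0, 1.684, -0.103], TCP at [0.138, 0.533, 0.206] pointing down, gripper open.
Joint ranges: [-3.1, 3.1], [-0.76, 2.03], [0.27, 2.55], [-1.08, 4.22], [0.17, 2.65], [-2.57, 2.57]. Speed limits (rad/s): [2.79, 2.79, 3.14, 3.14, 3.14, 3.14].

## Interface

Orientations are given as [roll, pitch, yaw] about the fixed x, y, z axes, in that order (R = Rz(yaw) Ry(pitch) Rx(roll)).
In Python, from station import arm gives the robot as it stands.
- The arm moves only by the tool jog_arm, never from a script. Its argument "increments" is a list of rows, each an object of numbers: "claw": the opening, from 0 (shut) to 1 (fully open); "tx", "ty", "tz": the shift along the tool's x, y, z in units of 0.04 m (1.0 is 0.04 m); "turn": the turn about the tool's z in units of 5 degrees (1.0 is 5 degrees). A call has exactly 10 rows; each row shifts and turns the commanded pose from where the row before left it, along the tool's axes as they then stand; what a row does not reach is not made up. A row lasts 1/8 s, in which the tool goes at most 62.5 mm and 10.7 degrees, less where a joint would pass 70% of its speed; a pose out of reach is approached as far as the arm can. A call with a number of a shift or a turn outside -1 to 1 is refused whole. A call with a gripper value outside its range is refused whole. The fingers move at their own pace and stop on an object; "force" is the grip in N (left out, the last holds). Time passes only in rows, so rows that do not move let the fingers close, or fill a call up. It gives the time, the measured TCP pose, the force, the opening and the grip force at its end, in the units of the state.
- arm.get_obs(): the state, without advancing time (a new reading comes with each control period).
- arm.grab_frame(name): name is "scene" or "top"; returns (picture, depth): 480x640x3 uint8, blue, green, red; 480x640 float32, m along the optical axis (not along the pixel's ray), 0 where there is no reading.
- arm.camera_info(name): a dict with "mtx" (3x3 intrinsics, pixels), "D" ([k1, k2, p1, p2, k3] as OpenCV has them; the pictures are not rectified), "R" (3x3) and "t" (3): a world point X has camera coordinates R X + t. Camera axes: x right, y down, z forward; pixel columns grow to the right and rows downward; lengths in m; the calibration is good to about 2 mm. A picture is of the moment at which its call begins. camera_info takes no time and is no camera call.
- arm.finish_job(): hands the job in; it is judged then, once.
Trained networks look in the newest picture that a camera, given by its name, has taken for a name from the list of things; names that differ only in an ending like _2 or _b are one class to them, and where a whole thing is asked for, a point or a joint stands for the part that bears it (a point fixed in the world has none). Each returns a list of dicts, best first, with "score" (0 to 1); they miss things now and then, are a little off and sometimes report something else, mostly with a low value. They report only what shows in the picture. A call takes as long as a camera call.
- arm.boxes_of(thing, camera): "at" ([column, row] in pixels, amid what is visible of it).
- arm.masks_of(thing, camera): "mask" (480x640 bool, what is visible of it) and "at" ([column, row] in pixels, amid what is visible of it).
- arm.mark_of(thing, camera): "at" ([column, row] in pixels: a listed point, or the origin of a listed thing).
The state is a dict: "clock": time; "joint_positions": joint angles; "joint_velocities": joint speeds; "joint_torque": joint torques, N m; "eef_pos": TCP position; "ee_rot": TCP orientation; "force": force on the tool from outside, world axes, zero at the start; "moment": the same for the moment, N m; "gripper_width": finger opening in m; "finger_force": force on a finger pad.
Only numpy, scipy, OpenCV 4.12 (cv2) and the standard library are available. Lean on these libraries where they do the work, as an engineer would, in place of code of your own. Each camera call takes 0.05 s, during which the arm holds its last target. There are 200 camera calls.

## Task

Sort the bench by type: stand both parts jars upright on the floor of the yellow tray, and lay the red pliers from the near right of the table flat on the floor of the blue tray. The spring clamp is a tool too, so it goes with the blue tray: squeeze its handles and clip it upright, handles up, well down over any wall of that tray, so that it holds on by itself. Do not tip a jar over, and leave the tape measure, the carton and the hammer where they are.

Things in the scene. Friction and masses are not known exactly. Their poses are not given: they have to be found in the camera images.
- tool_tray: BLUE open tray for hand tools, made of painted plywood, fixed to the table, long side along its y. Outside 124 (x) x 204 (y) x 40 mm high; all four walls 8 mm thick, floor 6 mm thick, so the inside measures 108 x 188 mm. Origin: centre of its underside, on the table top; z up.
- jar_tray: YELLOW open tray for jars, otherwise the same as the blue one: made of painted plywood, fixed to the table, long side along its y. Outside 124 (x) x 204 (y) x 40 mm high; all four walls 8 mm thick, floor 6 mm thick, so the inside measures 108 x 188 mm. Origin: centre of its underside, on the table top; z up.
- jar_a: clear round parts jar with a pale screw cap, plain, no label; 82 mm tall, body 42 mm and cap (top 13 mm) 44 mm in diameter, 0.1 to 0.2 kg; stands upright. Origin: centre of its underside; z along the jar, to the cap.
- jar_b: clear round parts jar with a pale screw cap and a yellow band; 88 mm tall, body 44 mm and cap (top 13 mm) 46 mm in diameter, 0.1 to 0.2 kg; stands upright. Origin: centre of its underside; z along the jar, to the cap.
- pliers: pliers with red handles, lying flat at the near right; 171 mm long (along its y), 52 mm wide over the handles, 13 mm thick, 0.15 to 0.25 kg. Origin: centre of its underside. The handles lie at +y, the steel head at -y (y = -25 to -86 mm, at most 28 mm wide). It balances at y = +10 mm, where it is 47 mm wide over both handles; held by the head it swings down.
- clamp: spring clamp, black with orange jaws and grips; 90 g, stands upright on its jaws, handles up, 92 mm tall, 40 mm wide (along its x). Origin: between the jaw ends, at table height as it stands; z towards the handles. Two mirror halves turn on a pin along x at z = 42 mm. Orange jaw pads z = 0 to 14 mm, 11 mm thick (y), 3 mm apart at rest. A wall may come up to 30 mm in between the jaws.
- clamp_left (a joint): opening of the spring clamp: angle of each half from its rest position, 0 rad = jaws closed, about 0.07 = gripping an 8 mm wall, 0.36 = fully open
- tape_measure: bystander: yellow tape measure standing on edge, 36 x 83 x 62 mm. Origin: centre of its underside
- label_carton: bystander: pale carton, 60 x 120 x 52 mm, behind the work. Origin: centre of its underside
- tack_hammer: bystander: small hammer with wooden handle, 205 mm long, lying. Origin: centre of its underside
- clamp_grip (a point): point midway between the clamp's orange grips, at z = 80 mm: flat plates 34 mm wide (x), 26 mm high (up to z = 92 mm), spread in a V, 62 mm apart outside at their tops. Squeezed together along the clamp's y against the spring (4 N at first, 8 N at the end) they end up parallel, 26 mm apart outside, and the jaws stand 25 mm open. Let go, the jaws close with about 5 N.

How it is judged:
At the end, for the whole second after the job is handed in: Jars upright (0.15 rad) on the yellow tray's floor; pliers flat (0.12 rad) on the blue tray's floor (8 mm); clamp on a blue tray wall, upright (0.2 rad), origin within 30 mm of the table, opened 0.04 to 0.11 rad by the wall and pressing it with over 2 N; all at rest (x of jar_a in the frame of jar_tray between -0.04 and 0.04 m and y of jar_a in the frame of jar_tray between -0.08 and 0.08 m and z of each of jar_a, jar_b in the frame of jar_tray below 0.014 m and angle between each of jar_a, jar_b's own z axis and vertical below 0.15 rad and linear speed of each of jar_a, jar_b, pliers, clamp below 0.02 m/s and x of jar_b in the frame of jar_tray between -0.04 and 0.04 m and y of jar_b in the frame of jar_tray between -0.08 and 0.08 m and x of pliers in the frame of tool_tray between -0.05 and 0.05 m and y of pliers in the frame of tool_tray between -0.03 and 0.03 m and z of pliers in the frame of tool_tray below 0.014 m and angle between pliers's own z axis and vertical below 0.12 rad and x of clamp in the frame of tool_tray between -0.08 and 0.08 m and y of clamp in the frame of tool_tray between -0.12 and 0.12 m and z of clamp in the frame of tool_tray between 0 and 0.03 m and angle between clamp's own z axis and vertical below 0.2 rad and value of joint clamp_left between 0.04 and 0.11 rad and contact force between clamp and tool_tray above 2 N); the robot touches nothing.
It fails at once if the tape measure is shoved more than 30 mm (distance of tape_measure from where it was at the start of the episode above 0.03 m).
It fails at once if the pale carton is shoved more than 30 mm (distance of label_carton from where it was at the start of the episode above 0.03 m).
It fails at once if the hammer is shoved more than 30 mm (distance of tack_hammer from where it was at the start of the episode above 0.03 m).
It fails at once if a jar is tipped over (more than 35 degrees) (angle between any of jar_a, jar_b's own z axis and vertical above 0.61 rad).
It also fails if it takes over 72 s, if anything falls off the work surface, if the arm or the gripper's body presses on something with over 40 N, if the wrist force passes 120 N, or if a joint passes its speed limit or range.

## Working session

There is one attempt and no reset: what is moved stays moved. The work goes in short steps, Python scripts to look and compute and a tool call to move; the robot and the scene stay as the last step left them, time stands still between calls to the robot, and variables do not carry over. Pictures are saved under pics/ and viewed, at most 10 in all, crops included, and the job is handed in when it is done.

Besides the shell and the picture viewer there is one more tool, called in YAML: its name, and indented under it one key for each argument. jog_arm: Moves the arm, as the interface text tells. Shifts and turns lie within -1 to 1; 1 stands for 0.04 m of shift or 5 degrees of turn. Its arguments: {"type":"object","properties":{"increments":{"type":"array","items":{"type":"object","properties":{"claw":{"type":"number"},"tx":{"type":"number","minimum":-1,"maximum":1},"ty":{"type":"number","minimum":-1,"maximum":1},"tz":{"type":"number","minimum":-1,"maximum":1},"turn":{"type":"number","minimum":-1,"maximum":1}}}},"force":{"type":"number"}},"required":["increments"]}

```bash
mkdir -p pics; cat > h.py <<'E'
from station import arm
import numpy as np, cv2
def cam(n):
    c=arm.camera_info(n); return [np.array(c[k],float) for k in("mtx","D","R","t")]
def world(n,uv,depth):
    K,D,R,t=cam(n); uv=np.asarray(uv,float).reshape(-1,1,2)
    p=cv2.undistortPoints(uv,K,D).reshape(-1,2); d=np.asarray(depth).reshape(-1,1)
    return (np.c_[p,np.ones(len(p))]*d-t.ravel())@R
def maskpts(n,m,dep):
    v,u=np.nonzero(m&(dep>0)); return world(n,np.c_[u,v],dep[v,u])
E
python3 - <<'E'
from h import *
for n in("scene","top"):
    im,d=arm.grab_frame(n); cv2.imwrite(f"pics/{n}0.png",im); np.save(f"{n}_d.npy",d)
    R,t=cam(n)[2:]; print(n,"campos",(-R.T@t.ravel()).round(3))
    for th in("tool_tray","jar_tray","jar_a","pliers","clamp","tape_measure","label_carton","tack_hammer"):
        for r in arm.masks_of(th,n)[:3]:
            if r["score"]<.3: continue
            P=maskpts(n,r["mask"],d)
            if len(P)<10: continue
            hi=P[P[:,2]>np.percentile(P[:,2],98)-.006]
            rc=cv2.minAreaRect(P[:,:2].astype(np.float32)*1000)
            print(th,round(r["score"],2),np.round(r["at"]),"med",np.median(P,0).round(3),"zmax",P[:,2].max().round(3),"top",hi.mean(0).round(3),"rect",[np.round(x,0) for x in rc])
print(arm.get_obs())
E
```

```text
scene campos [0.015 0.313 0.558]
tool_tray 0.8 [225. 296.] med [0.633 0.085 0.017] zmax 0.085 top [0.617 0.089 0.042] rect [array([619.,  71.]), array([228., 235.]), np.float64(90.0)]
jar_tray 0.61 [290. 371.] med [0.415 0.089 0.01 ] zmax 0.045 top [0.406 0.091 0.041] rect [array([431.,  68.]), array([164., 233.]), np.float64(1.0)]
jar_a 0.94 [370. 309.] med [ 0.418 -0.073  0.063] zmax 0.093 top [ 0.428 -0.082  0.09 ] rect [array([ 449., -102.]), array([ 51., 101.]), np.float64(44.0)]
jar_a 0.6 [242. 325.] med [0.5   0.121 0.066] zmax 0.087 top [0.511 0.116 0.084] rect [array([515., 119.]), array([51., 43.]), np.float64(50.0)]
pliers 0.65 [453. 299.] med [ 0.374 -0.251  0.012] zmax 0.017 top [ 0.38  -0.258  0.013] rect [array([ 379., -269.]), array([185.,  62.]), np.float64(75.0)]
clamp 0.64 [326. 275.] med [ 0.544 -0.072  0.059] zmax 0.093 top [ 0.548 -0.076  0.09 ] rect [array([554., -90.]), array([45., 95.]), np.float64(27.0)]
tape_measure 0.74 [217. 260.] med [0.711 0.067 0.049] zmax 0.066 top [0.722 0.062 0.063] rect [array([728.,  56.]), array([ 84., 102.]), np.float64(85.0)]
l
[... 1900 characters left out ...]
t_positions': array([ 1.21491179e+00,  8.71590837e-02,  1.37068977e+00,  1.40952746e-06,
        1.68361085e+00, -1.03097965e-01]), 'joint_velocities': array([ 5.92367248e-04, -6.51976460e-04,  1.09408235e-03,  4.49074115e-04,
        3.93229443e-05, -7.06117941e-04]), 'joint_torque': array([-4.46620543e-04, -3.40040839e+01, -3.02596664e+01,  7.16141635e-02,
        2.36936950e-02,  2.23716448e-06]), 'eef_pos': array([0.13756534, 0.53253546, 0.20553346]), 'ee_rot': array([3.14146026e+00, 1.22899593e-05, 2.88880624e+00]), 'force': array([ 0.01631293, -0.02696942,  0.03656901]), 'moment': array([-0.00026919,  0.00206538,  0.00240306]), 'finger_force': 0.0, 'gripper_width': 0.09405936569181134}
```

View pics/top0.png

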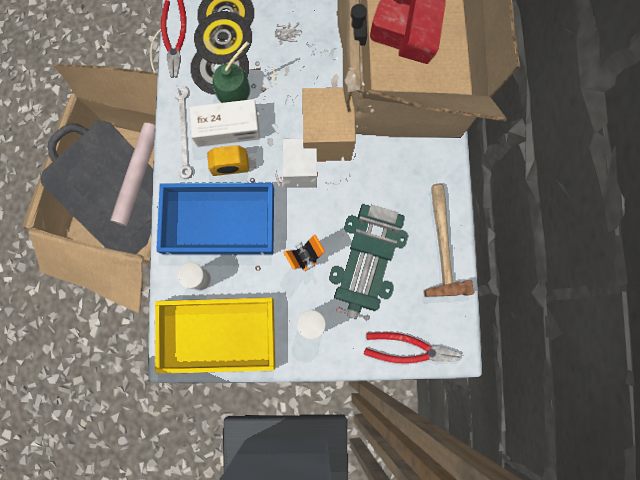

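View pics/scene0.png

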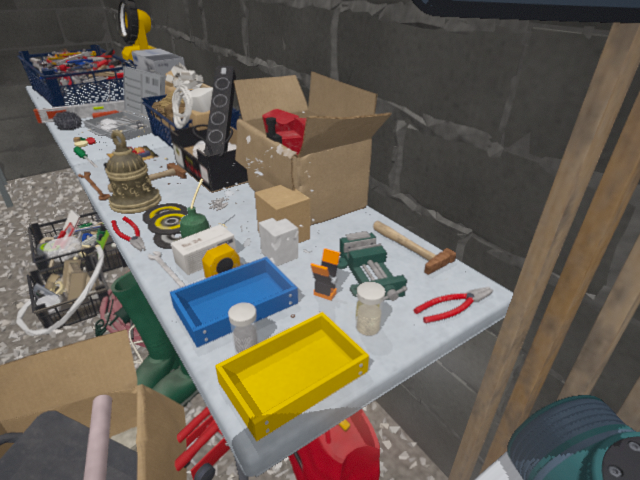

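The top view shows the blue tray around (215,218) and the yellow tray around (213,335). The jars are at (191,275) and (311,324), the clamp at (305,253), the pliers at (412,350), and there is an unlisted vise at (370,255). The scene view agrees, and the jar near (243,325) is the 82 mm one without a band. Next I'll refine the positions and angles.

```bash
python3 - <<'E'
from h import *
n="top"; im,d=arm.grab_frame(n); s=cv2.imread("pics/scene0.png")
for r in arm.masks_of("jar_a",n)[:2]:
    P=maskpts(n,r["mask"],d); hi=P[P[:,2]>np.median(P[:,2])-.004]
    c,rad=cv2.minEnclosingCircle(hi[:,:2].astype(np.float32)*1000); print("jar",c,rad,np.median(hi[:,2]),hi[:,:2].min(0),hi[:,:2].max(0))
# orange grips of the clamp
v,u=np.mgrid[0:480,0:640]
P=world(n,np.c_[u.ravel(),v.ravel()],d.ravel()).reshape(480,640,3)
hsv=cv2.cvtColor(im,cv2.COLOR_BGR2HSV)
o=(hsv[...,0]>5)&(hsv[...,0]<20)&(hsv[...,1]>150)&(abs(P[...,0]-.548)<.06)&(abs(P[...,1]+.075)<.06)&(P[...,2]>.05)
k,l,st,ce=cv2.connectedComponentsWithStats(o.astype(np.uint8)); C=[]
for i in range(1,k):
    if st[i,4]>15:
        Q=P[l==i]; t=Q[Q[:,2]>.08]; rc=cv2.minAreaRect(Q[:,:2].astype(np.float32)*1000); print("grip",len(Q),Q.mean(0).round(4),"top",t.mean(0).round(4),[np.round(x,1) for x in rc])
r=arm.masks_of("pliers",n)[0]; Q=P[r["mask"]&(d>0)]; Q=Q[(Q[:,2]>.003)&(Q[:,2]<.03)]
xy=Q[:,:2]; print("pl rect",cv2.minAreaRect(xy.astype(np.float32)*1000))
for a in np.arange(60,100,5):
    e=np.array([np.cos(np.radians(a)),np.sin(np.radians(a))]);nn=np.array([e[1],-e[0]])
    s_=xy@e; w=xy@nn; b=s_.min()+np.linspace(0,.171,8)
    print(a,(s_.max()-s_.min()).round(3),[(round((w[(s_>=b[i])&(s_<b[i+1])].min()+w[(s_>=b[i])&(s_<b[i+1])].max())*500),round(np.ptp(w[(s_>=b[i])&(s_<b[i+1])])*1000)) for i in range(7)])
for th in("clamp","clamp_grip","pliers","tool_tray","jar_tray"):
    for m in arm.mark_of(th,n)[:1]: print(th,m["score"],m["at"],world(n,m["at"],d[int(m["at"][1]),int(m["at"][0])]).round(4))
V=P[200:315,332:408]; print("vise zmax",np.percentile(V[...,2],99.5))
for nm,g in(("tool",(.622,.088)),("jar",(.413,.087))):
    Q=P[(d>0)&(abs(P[...,0]-g[0])<.075)&(abs(P[...,1]-g[1])<.115)&(P[...,2]>.034)&(P[...,2]<.046)]; print(nm,np.percentile(Q,[1,99],axis=0).round(3),cv2.minAreaRect(Q[:,:2].astype(np.float32)*1000))
cv2.imwrite("pics/pl.png",np.hstack([cv2.resize(im[320:375,355:470],None,fx=4,fy=4,interpolation=2),cv2.resize(im[225:280,280:335],None,fx=4,fy=4,interpolation=2)]))
E
```

```text
jar (514.825927734375, 114.90444946289062) 21.6196231842041 0.0814219290243683 [0.49365231 0.09335918] [0.53412313 0.13589911]
grip 175 [ 0.5592 -0.095   0.0808] top [ 0.5605 -0.0971  0.0859] [array([559.7, -94.8]), array([33.1, 13.5]), np.float64(29.5)]
grip 147 [ 0.5374 -0.0535  0.0814] top [ 0.5359 -0.0513  0.0871] [array([537.5, -53.7]), array([31.9, 13.2]), np.float64(28.5)]
pl rect ((381.183837890625, -261.68731689453125), (168.81781005859375, 52.946407318115234), 80.43790435791016)
60 0.165 [(484, 26), (478, 31), (465, 47), (455, 57), (450, 61), (444, 57), (438, 46)]
65 0.168 [(473, 24), (469, 28), (458, 40), (453, 50), (448, 58), (444, 55), (439, 47)]
70 0.17 [(459, 22), (457, 28), (450, 36), (446, 48), (443, 55), (440, 53), (437, 47)]
75 0.17 [(442, 22), (441, 28), (437, 35), (436, 47), (433, 53), (432, 52), (431, 46)]
80 0.169 [(422, 21), (423, 28), (422, 35), (422, 46), (421, 53), (421, 52), (421, 46)]
85 0.17 [(398, 21), (401, 28), (403, 37), (405, 47), (405, 53), (406, 52), (408, 46)]
90 0.17 [(373, 21), (375, 28), (381, 37), (385, 48), (387, 54), (388, 53), (392, 46)]
95 0.169 [(343, 23), (347, 30), (356, 39), (361, 49), (366, 55), (369, 55), (374, 46)]
clamp 0.81 [305.1, 259.0] [[ 0.5415 -0.0755  0.0478]]
clamp_grip 0.9 [304.8, 252.3] [[ 0.5532 -0.0752  0.0474]]
pliers 0.78 [412.2, 350.1] [[ 0.3814 -0.2621 -0.0006]]
tool_tray 0.78 [220.3, 220.1] [[0.6208 0.0786 0.0051]]
jar_tray 0.91 [219.7, 333.0] [[0.4175 0.0778 0.0074]]
vise zmax 0.0555687354207944
tool [[ 0.557 -0.018  0.035]
 [ 0.683  0.185  0.043]] ((620.0425415039062, 83.604248046875), (203.59075927734375, 125.06916046142578), 88.99979400634766)
jar [[ 0.352 -0.018  0.035]
 [ 0.477  0.185  0.043]] ((414.3113098144531, 83.9930419921875), (125.77870178222656, 204.0214080810547), 0.8712305426597595)
```

View pics/pl.png

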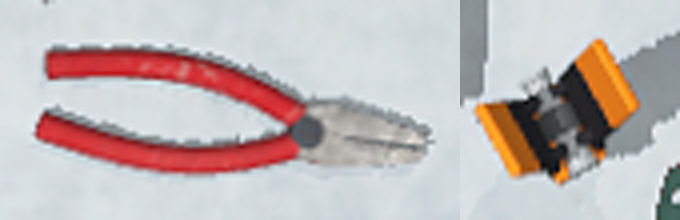

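jog_arm:
  increments:
    - {"claw": 1,"turn": 1,"tx": -0.86,"ty": -0.52}
    - {"claw": 1,"turn": 1,"tx": -0.9,"ty": -0.44}
    - {"claw": 1,"turn": 1,"tx": -0.93,"ty": -0.36}
    - {"claw": 1,"turn": 1,"tx": -0.96,"ty": -0.28}
    - {"claw": 1,"turn": 1,"tx": -0.98,"ty": -0.19}
    - {"claw": 1,"turn": 1,"tx": -1,"ty": -0.1}
    - {"claw": 1,"turn": 1,"tx": -1,"ty": -0.02}
    - {"claw": 1,"turn": 1,"tx": -1,"ty": 0.07}
    - {"claw": 1,"turn": 1,"tx": -0.99,"ty": 0.16}
    - {"claw": 1,"turn": 1,"tx": -0.97,"ty": 0.24}

```text
validation failed for argument at $.in...
```

jog_arm:
  increments:
    - {"claw": 1,"turn": 1,"tx": -0.86,"ty": -0.52,"tz": 0}
    - {"claw": 1,"turn": 1,"tx": -0.9,"ty": -0.44,"tz": 0}
    - {"claw": 1,"turn": 1,"tx": -0.93,"ty": -0.36,"tz": 0}
    - {"claw": 1,"turn": 1,"tx": -0.96,"ty": -0.28,"tz": 0}
    - {"claw": 1,"turn": 1,"tx": -0.98,"ty": -0.19,"tz": 0}
    - {"claw": 1,"turn": 1,"tx": -1,"ty": -0.1,"tz": 0}
    - {"claw": 1,"turn": 1,"tx": -1,"ty": -0.02,"tz": 0}
    - {"claw": 1,"turn": 1,"tx": -1,"ty": 0.07,"tz": 0}
    - {"claw": 1,"turn": 1,"tx": -0.99,"ty": 0.16,"tz": 0}
    - {"claw": 1,"turn": 1,"tx": -0.97,"ty": 0.24,"tz": 0}
  force: 20

```text
clock: 2.55
eef_pos: [0.419, 0.2458, 0.2057]
ee_rot: [3.141, -0.0, 2.013]
force: [0.0, -0.1, 0.5]
gripper_width: 0.0937
finger_force: 0.0
```

jog_arm:
  increments:
    - {"claw": 1,"turn": 1,"tx": -0.8,"ty": 0.15,"tz": 0}
    - {"claw": 1,"turn": 1,"tx": -0.78,"ty": 0.22,"tz": 0}
    - {"claw": 1,"turn": 1,"tx": -0.76,"ty": 0.29,"tz": 0}
    - {"claw": 1,"turn": 1,"tx": -0.73,"ty": 0.36,"tz": 0}
    - {"claw": 1,"turn": 1,"tx": -0.7,"ty": 0.42,"tz": 0}
    - {"claw": 1,"turn": 0.06,"tx": 0,"ty": 0,"tz": 0.6}
    - {"claw": 1,"turn": 0,"tx": 0,"ty": 0,"tz": 0.9}
    - {"claw": 1,"turn": 0,"tx": 0,"ty": 0,"tz": 0.9}
    - {"claw": 1,"turn": 0,"tx": 0,"ty": 0,"tz": 0.9}
    - {"claw": 1,"turn": 0,"tx": 0,"ty": 0,"tz": 0.9}
  force: 20

```text
clock: 3.8
eef_pos: [0.5153, 0.1159, 0.0391]
ee_rot: [3.14, -0.0, 1.575]
force: [-61.6, -4.6, 93.7]
gripper_width: 0.0938
finger_force: 49.6
```

jog_arm:
  increments:
    - {"claw": 1,"turn": 0,"tx": 0,"ty": 0,"tz": -0.25}
    - {"claw": 1,"turn": 0,"tx": 0,"ty": 0,"tz": 0}
    - {"claw": 0.4,"turn": 0,"tx": 0,"ty": 0,"tz": 0}
    - {"claw": 0.3,"turn": 0,"tx": 0,"ty": 0,"tz": 0}
    - {"claw": 0.3,"turn": 0,"tx": 0,"ty": 0,"tz": 0}
    - {"claw": 0.3,"turn": 0,"tx": 0,"ty": 0,"tz": 0}
    - {"claw": 0.3,"turn": 0,"tx": 0,"ty": 0,"tz": 0}
    - {"claw": 0.3,"turn": 0,"tx": 0,"ty": 0,"tz": 0}
    - {"claw": 0.3,"turn": 0,"tx": 0,"ty": 0,"tz": 0}
    - {"claw": 0.3,"turn": 0,"tx": 0,"ty": 0,"tz": 0}
  force: 20

```text
clock: 5.05
eef_pos: [0.5148, 0.1159, 0.0475]
ee_rot: [3.141, -0.0, 1.575]
force: [0.2, 0.4, -0.6]
gripper_width: 0.0426
finger_force: 20.0
```

jog_arm:
  increments:
    - {"claw": 0.3,"turn": 0,"tx": 0,"ty": 0,"tz": -0.5}
    - {"claw": 0.3,"turn": 0,"tx": 0,"ty": 0,"tz": -0.75}
    - {"claw": 0.3,"turn": 0,"tx": 0,"ty": 0,"tz": -0.5}
    - {"claw": 0.3,"turn": 0,"tx": 0.09,"ty": -0.63,"tz": 0}
    - {"claw": 0.3,"turn": 0,"tx": 0.08,"ty": -0.63,"tz": 0}
    - {"claw": 0.3,"turn": 0,"tx": 0.08,"ty": -0.63,"tz": 0}
    - {"claw": 0.3,"turn": 0,"tx": 0.08,"ty": -0.61,"tz": 0}
    - {"claw": 0.3,"turn": 0,"tx": 0,"ty": 0,"tz": 0.5}
    - {"claw": 0.3,"turn": 0,"tx": 0,"ty": 0,"tz": 0.5}
    - {"claw": 0.3,"turn": 0,"tx": 0,"ty": 0,"tz": 0.3}
  force: 20

```text
clock: 6.3
eef_pos: [0.4138, 0.1285, 0.0642]
ee_rot: [-3.14, 0.0, 1.575]
force: [-1.0, -0.9, -1.8]
gripper_width: 0.0424
finger_force: 20.0
```

jog_arm:
  increments:
    - {"claw": 0.3,"turn": 0,"tx": 0,"ty": 0,"tz": 0.14}
    - {"claw": 0.3,"turn": 0,"tx": 0,"ty": 0,"tz": 0.1}
    - {"claw": 0.3,"turn": 0,"tx": 0,"ty": 0,"tz": 0}
    - {"claw": 0.7,"turn": 0,"tx": 0,"ty": 0,"tz": 0}
    - {"claw": 0.7,"turn": 0,"tx": 0,"ty": 0,"tz": 0}
    - {"claw": 0.7,"turn": 0,"tx": 0,"ty": 0,"tz": 0}
    - {"claw": 0.7,"turn": 0,"tx": 0,"ty": 0,"tz": -0.5}
    - {"claw": 0.7,"turn": 0,"tx": 0,"ty": 0,"tz": -0.9}
    - {"claw": 0.7,"turn": 0,"tx": 0,"ty": 0,"tz": -0.6}
    - {"claw": 0.7,"turn": 0,"tx": 0,"ty": 0,"tz": -0.2}
  force: 20

```text
clock: 7.55
eef_pos: [0.4157, 0.1289, 0.1458]
ee_rot: [3.138, -0.001, 1.575]
force: [0.8, 1.0, 0.2]
gripper_width: 0.0658
finger_force: 0.0
```

jog_arm:
  increments:
    - {"claw": 0.9,"turn": 0,"tx": -0.88,"ty": 0.06,"tz": 0}
    - {"claw": 0.9,"turn": 0,"tx": -0.88,"ty": 0.06,"tz": 0}
    - {"claw": 0.9,"turn": 0,"tx": -0.88,"ty": 0.06,"tz": 0}
    - {"claw": 0.9,"turn": 0,"tx": -0.88,"ty": 0.06,"tz": 0}
    - {"claw": 0.9,"turn": 0,"tx": -0.88,"ty": 0.06,"tz": 0}
    - {"claw": 0.9,"turn": 0,"tx": -0.88,"ty": 0.06,"tz": 0}
    - {"claw": 0.9,"turn": 0,"tx": 0,"ty": 0,"tz": 0.25}
    - {"claw": 0.9,"turn": 0,"tx": 0,"ty": 0,"tz": 0.8}
    - {"claw": 0.9,"turn": 0,"tx": 0,"ty": 0,"tz": 0.8}
    - {"claw": 0.9,"turn": 0,"tx": 0,"ty": 0,"tz": 0.65}
  force: 20

```text
clock: 8.8
eef_pos: [0.4285, -0.0808, 0.0413]
ee_rot: [-3.139, -0.002, 1.575]
force: [0.3, 0.3, -0.9]
gripper_width: 0.0844
finger_force: 0.0
```

jog_arm:
  increments:
    - {"claw": 0.9,"turn": 0,"tx": 0,"ty": 0,"tz": 0}
    - {"claw": 0.3,"turn": 0,"tx": 0,"ty": 0,"tz": 0}
    - {"claw": 0.3,"turn": 0,"tx": 0,"ty": 0,"tz": 0}
    - {"claw": 0.3,"turn": 0,"tx": 0,"ty": 0,"tz": 0}
    - {"claw": 0.3,"turn": 0,"tx": 0,"ty": 0,"tz": 0}
    - {"claw": 0.3,"turn": 0,"tx": 0,"ty": 0,"tz": 0}
    - {"claw": 0.3,"turn": 0,"tx": 0,"ty": 0,"tz": 0}
    - {"claw": 0.3,"turn": 0,"tx": 0,"ty": 0,"tz": -0.5}
    - {"claw": 0.3,"turn": 0,"tx": 0,"ty": 0,"tz": -0.8}
    - {"claw": 0.3,"turn": 0,"tx": 0,"ty": 0,"tz": -0.5}
  force: 20

```text
clock: 10.05
eef_pos: [0.4298, -0.0825, 0.1165]
ee_rot: [-3.142, -0.0, 1.574]
force: [0.1, -0.9, -0.9]
gripper_width: 0.0457
finger_force: 20.0
```

jog_arm:
  increments:
    - {"claw": 0.3,"turn": 0,"tx": 0.5,"ty": -0.1,"tz": 0}
    - {"claw": 0.3,"turn": 0,"tx": 0.8,"ty": -0.1,"tz": 0}
    - {"claw": 0.3,"turn": 0,"tx": 0.8,"ty": -0.1,"tz": 0}
    - {"claw": 0.3,"turn": 0,"tx": 0.6,"ty": -0.09,"tz": 0}
    - {"claw": 0.3,"turn": 0,"tx": 0.36,"ty": 0,"tz": 0}
    - {"claw": 0.3,"turn": 0,"tx": 0,"ty": 0,"tz": 0}
    - {"claw": 0.3,"turn": 0,"tx": 0,"ty": 0,"tz": 0.5}
    - {"claw": 0.3,"turn": 0,"tx": 0,"ty": 0,"tz": 0.5}
    - {"claw": 0.3,"turn": 0,"tx": 0,"ty": 0,"tz": 0.3}
    - {"claw": 0.3,"turn": 0,"tx": 0,"ty": 0,"tz": 0}
  force: 20

```text
clock: 11.3
eef_pos: [0.4131, 0.0393, 0.0629]
ee_rot: [-3.139, 0.0, 1.574]
force: [0.5, 0.3, -2.2]
gripper_width: 0.0454
finger_force: 20.0
```

jog_arm:
  increments:
    - {"claw": 0.3,"turn": 0,"tx": 0,"ty": 0,"tz": 0.2}
    - {"claw": 0.3,"turn": 0,"tx": 0,"ty": 0,"tz": 0.18}
    - {"claw": 0.3,"turn": 0,"tx": 0,"ty": 0,"tz": 0}
    - {"claw": 0.7,"turn": 0,"tx": 0,"ty": 0,"tz": 0}
    - {"claw": 0.7,"turn": 0,"tx": 0,"ty": 0,"tz": 0}
    - {"claw": 0.7,"turn": 0,"tx": 0,"ty": 0,"tz": 0}
    - {"claw": 0.7,"turn": 0,"tx": 0,"ty": 0,"tz": -0.5}
    - {"claw": 0.7,"turn": 0,"tx": 0,"ty": 0,"tz": -0.9}
    - {"claw": 0.7,"turn": 0,"tx": 0,"ty": 0,"tz": -0.9}
    - {"claw": 0.7,"turn": 0,"tx": 0,"ty": 0,"tz": -0.3}
  force: 20

```text
clock: 12.55
eef_pos: [0.4151, 0.0398, 0.1549]
ee_rot: [3.137, 0.0, 1.575]
force: [0.2, -0.3, -0.6]
gripper_width: 0.0656
finger_force: 0.0
```

```bash
python3 - <<'E'
from h import *
for n in("scene","top"):
    im,d=arm.grab_frame(n); v,u=np.nonzero((d>0)); P=world(n,np.c_[u,v],d[v,u])
    if n=="scene": P=P[(P[:,1]<-.12)]
    for a in np.arange(-.0,.6,.1):
        for b in np.arange(-.6,-.1,.1):
            Q=P[(P[:,0]>=a)&(P[:,0]<a+.1)&(P[:,1]>=b)&(P[:,1]<b+.1)&(P[:,2]>.035)]
            if len(Q)>15: print(n,"x%.1f y%.1f"%(a,b),len(Q),np.percentile(Q[:,2],[5,95]).round(2))
    if n=="top": cv2.imwrite("pics/t1.png",im)
E
```

```text
scene x-0.0 y-0.3 633 [0.04 0.1 ]
scene x0.1 y-0.5 36 [0.06 0.1 ]
scene x0.1 y-0.4 364 [0.04 0.18]
scene x0.1 y-0.3 6593 [0.05 0.33]
scene x0.2 y-0.5 1186 [0.08 0.35]
scene x0.2 y-0.4 3483 [0.05 0.35]
scene x0.2 y-0.3 12650 [0.07 0.4 ]
scene x0.3 y-0.5 2292 [0.08 0.35]
scene x0.3 y-0.4 3275 [0.05 0.34]
scene x0.4 y-0.5 2421 [0.06 0.32]
scene x0.4 y-0.4 4688 [0.05 0.33]
scene x0.4 y-0.2 592 [0.04 0.05]
scene x0.5 y-0.5 941 [0.07 0.28]
scene x0.5 y-0.4 3657 [0.05 0.29]
scene x0.5 y-0.3 154 [0.04 0.05]
scene x0.5 y-0.2 147 [0.04 0.05]
top x0.1 y-0.4 226 [0.04 0.17]
top x0.1 y-0.3 28 [0.04 0.15]
top x0.2 y-0.5 1157 [0.06 0.44]
top x0.2 y-0.4 6610 [0.07 0.46]
top x0.2 y-0.3 4076 [0.06 0.43]
top x0.3 y-0.5 1905 [0.07 0.46]
top x0.3 y-0.4 9936 [0.08 0.46]
top x0.4 y-0.5 1400 [0.06 0.47]
top x0.4 y-0.4 10833 [0.09 0.48]
top x0.4 y-0.2 730 [0.04 0.05]
top x0.5 y-0.5 532 [0.06 0.5 ]
top x0.5 y-0.4 12241 [0.09 0.5 ]
top x0.5 y-0.3 469 [0.04 0.05]
top x0.5 y-0.2 597 [0.04 0.08]
```

View pics/t1.png

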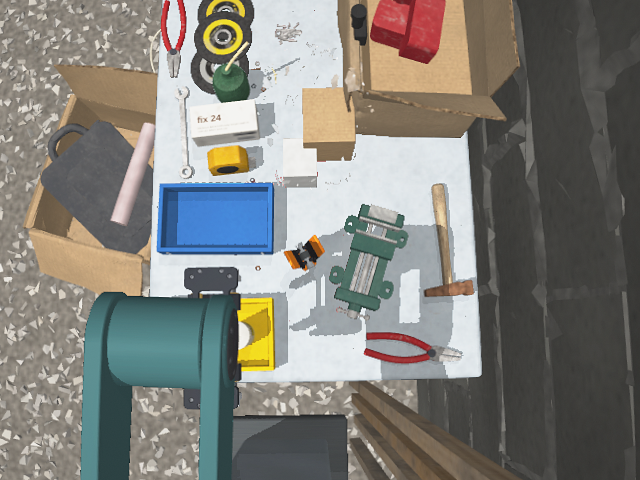

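```bash
python3 - <<'E'
from h import *
P=[]
for n in("scene","top"):
    im,d=arm.grab_frame(n); v,u=np.nonzero((d>0)); P.append(world(n,np.c_[u,v],d[v,u]))
for i,n in enumerate(("scene","top")):
  for z0 in np.arange(.05,.75,.1):
    o=[]
    for y0 in np.arange(-.42,-.1,.04):
        Q=P[i]; Q=Q[(Q[:,2]>z0)&(Q[:,2]<z0+.1)&(Q[:,1]>y0)&(Q[:,1]<y0+.04)&(Q[:,0]<.47)&(Q[:,0]>0)]
        o.append("y%.2f:%d %s"%(y0+.02,len(Q),np.percentile(Q[:,0],[2,98]).round(2) if len(Q)>10 else "-"))
    print(n,"z%.2f"%z0,*o)
E
```

```text
scene z0.05 y-0.40:4495 [0.15 0.46] y-0.36:0 - y-0.32:0 - y-0.28:552 [0.13 0.25] y-0.24:4576 [0.08 0.27] y-0.20:0 - y-0.16:0 - y-0.12:0 -
scene z0.15 y-0.40:5223 [0.2  0.46] y-0.36:0 - y-0.32:0 - y-0.28:767 [0.13 0.25] y-0.24:4895 [0.14 0.27] y-0.20:0 - y-0.16:0 - y-0.12:0 -
scene z0.25 y-0.40:4931 [0.22 0.46] y-0.36:0 - y-0.32:0 - y-0.28:1106 [0.19 0.25] y-0.24:4130 [0.16 0.27] y-0.20:0 - y-0.16:0 - y-0.12:0 -
scene z0.35 y-0.40:404 [0.27 0.37] y-0.36:0 - y-0.32:0 - y-0.28:581 [0.21 0.25] y-0.24:2380 [0.2  0.27] y-0.20:0 - y-0.16:0 - y-0.12:0 -
scene z0.45 y-0.40:0 - y-0.36:0 - y-0.32:0 - y-0.28:0 - y-0.24:0 - y-0.20:0 - y-0.16:0 - y-0.12:0 -
scene z0.55 y-0.40:0 - y-0.36:0 - y-0.32:0 - y-0.28:0 - y-0.24:0 - y-0.20:0 - y-0.16:0 - y-0.12:0 -
scene z0.65 y-0.40:0 - y-0.36:0 - y-0.32:0 - y-0.28:0 - y-0.24:0 - y-0.20:0 - y-0.16:0 - y-0.12:0 -
top z0.05 y-0.40:3864 [0.19 0.46] y-0.36:0 - y-0.32:0 - y-0.28:90 [0.22 0.27] y-0.24:810 [0.2  0.28] y-0.20:0 - y-0.16:0 - y-0.12:0 -
top z0.15 y-0.40:4806 [0.21 0.46] y-0.36:0 - y-0.32:0 - y-0.28:226 [0.22 0.27] y-0.24:854 [0.21 0.28] y-0.20:0 - y-0.16:0 - y-0.12:0 -
top z0.25 y-0.40:6963 [0.23 0.47] y-0.36:0 - y-0.32:0 - y-0.28:291 [0.22 0.27] y-0.24:692 [0.25 0.27] y-0.20:0 - y-0.16:0 - y-0.12:0 -
top z0.35 y-0.40:9125 [0.26 0.47] y-0.36:0 - y-0.32:0 - y-0.28:536 [0.27 0.27] y-0.24:494 [0.25 0.27] y-0.20:0 - y-0.16:0 - y-0.12:0 -
top z0.45 y-0.40:3164 [0.27 0.47] y-0.36:0 - y-0.32:0 - y-0.28:0 - y-0.24:0 - y-0.20:0 - y-0.16:0 - y-0.12:0 -
top z0.55 y-0.40:0 - y-0.36:0 - y-0.32:0 - y-0.28:0 - y-0.24:0 - y-0.20:0 - y-0.16:0 - y-0.12:0 -
top z0.65 y-0.40:0 - y-0.36:0 - y-0.32:0 - y-0.28:0 - y-0.24:0 - y-0.20:0 - y-0.16:0 - y-0.12:0 -
```

```bash
python3 - <<'E'
from h import *
o=arm.get_obs(); print(o["joint_positions"].round(3),o["eef_pos"].round(3))
d=np.load("top_d.npy"); v,u=np.nonzero(d>0); P=world("top",np.c_[u,v],d[v,u])
for y in np.arange(-.32,-.08,.02):
    Q=P[(P[:,1]>y)&(P[:,1]<y+.02)&(P[:,2]>.012)&(P[:,2]<.2)&(P[:,0]>.41)&(P[:,0]<.6)]
    print("vise y%.2f"%(y+.01),Q[:,0].min().round(3) if len(Q)>3 else "-")
im,d=arm.grab_frame("top"); v,u=np.nonzero(d>0); P=world("top",np.c_[u,v],d[v,u])
a=o["joint_positions"][0]; r=P[:,:2]@[np.cos(a),np.sin(a)]; w=P[:,:2]@[-np.sin(a),np.cos(a)]
for r0 in np.arange(0,.6,.05):
    m=(r>r0)&(r<r0+.05)&(P[:,2]>.2)&(abs(w)<.15)
    if m.sum()>10: print("arm r%.2f"%r0,m.sum(),"w",np.percentile(w[m],[1,99]).round(3),"z",np.percentile(P[m,2],[5,50,98]).round(3))
E
```

```text
[-0.041 -0.201  1.752  0.     1.593 -0.044] [0.413 0.04  0.151]
vise y-0.31 0.477
vise y-0.29 0.477
vise y-0.27 -
vise y-0.25 0.572
vise y-0.23 0.411
vise y-0.21 0.411
vise y-0.19 0.41
vise y-0.17 0.436
vise y-0.15 0.44
vise y-0.13 0.452
vise y-0.11 0.417
vise y-0.09 0.411
arm r0.25 448 w [0.001 0.111] z [0.463 0.486 0.539]
arm r0.30 5274 w [0.001 0.112] z [0.291 0.529 0.542]
arm r0.35 6966 w [-0.004  0.112] z [0.481 0.535 0.544]
arm r0.40 8921 w [-0.005  0.112] z [0.515 0.538 0.544]
arm r0.45 1706 w [0.002 0.107] z [0.27  0.291 0.518]
```

The top picture shows the arm over the yellow tray, with the pliers still at (412,348). Wooden posts at about x<0.28, y<-0.22 stand where the arm would be if I grasped the pliers directly. I'll grip the handle ends first and drag the pliers clear along the table.

jog_arm:
  increments:
    - {"claw": 0.66,"turn": 0,"tx": -0.85,"ty": -0.08,"tz": 0}
    - {"claw": 0.66,"turn": 0,"tx": -0.85,"ty": -0.08,"tz": 0}
    - {"claw": 0.66,"turn": 0,"tx": -0.85,"ty": -0.08,"tz": 0}
    - {"claw": 0.66,"turn": 0,"tx": -0.85,"ty": -0.08,"tz": 0}
    - {"claw": 0.66,"turn": 0,"tx": -0.85,"ty": -0.08,"tz": 0}
    - {"claw": 0.66,"turn": 0,"tx": -0.85,"ty": -0.08,"tz": 0}
    - {"claw": 0.66,"turn": 0,"tx": -0.85,"ty": -0.06,"tz": 0}
    - {"claw": 0.66,"turn": 1,"tx": 0,"ty": 0,"tz": 0.8}
    - {"claw": 0.66,"turn": 1,"tx": 0,"ty": 0,"tz": 0.8}
    - {"claw": 0.66,"turn": 0,"tx": 0,"ty": 0,"tz": 0.6}
  force: 20

```text
clock: 14.05
eef_pos: [0.3914, -0.1973, 0.0613]
ee_rot: [-3.137, -0.002, 1.399]
force: [-0.4, 0.6, 0.8]
gripper_width: 0.0621
finger_force: 0.0
```

jog_arm:
  increments:
    - {"claw": 0.66,"turn": 0,"tx": 0,"ty": 0,"tz": 0.5}
    - {"claw": 0.66,"turn": 0,"tx": 0,"ty": 0,"tz": 0.5}
    - {"claw": 0.66,"turn": 0,"tx": 0,"ty": 0,"tz": 0.3}
    - {"claw": 0.66,"turn": 0,"tx": 0,"ty": 0,"tz": 0.1}
    - {"claw": 0.66,"turn": 0,"tx": 0,"ty": 0,"tz": 0.05}
    - {"claw": 0.3,"turn": 0,"tx": 0,"ty": 0,"tz": 0}
    - {"claw": 0.3,"turn": 0,"tx": 0,"ty": 0,"tz": 0}
    - {"claw": 0.3,"turn": 0,"tx": 0,"ty": 0,"tz": 0}
    - {"claw": 0.3,"turn": 0,"tx": 0,"ty": 0,"tz": 0}
    - {"claw": 0.3,"turn": 0,"tx": 0,"ty": 0,"tz": 0}
  force: 15

```text
clock: 15.3
eef_pos: [0.3935, -0.1985, 0.0072]
ee_rot: [3.141, 0.0, 1.4]
force: [-1.3, 0.3, 3.0]
gripper_width: 0.0435
finger_force: 14.9
```

jog_arm:
  increments:
    - {"claw": 0.3,"turn": 0,"tx": 0.3,"ty": -0.15,"tz": 0}
    - {"claw": 0.3,"turn": 0,"tx": 0.5,"ty": -0.24,"tz": 0}
    - {"claw": 0.3,"turn": 0,"tx": 0.5,"ty": -0.24,"tz": 0}
    - {"claw": 0.3,"turn": 0,"tx": 0.5,"ty": -0.24,"tz": 0}
    - {"claw": 0.3,"turn": 0,"tx": 0.5,"ty": -0.24,"tz": 0}
    - {"claw": 0.3,"turn": 0,"tx": 0.4,"ty": -0.12,"tz": 0}
    - {"claw": 0.3,"turn": -1,"tx": 0,"ty": 0,"tz": 0}
    - {"claw": 0.3,"turn": -1,"tx": 0,"ty": 0,"tz": 0}
    - {"claw": 0.66,"turn": 0,"tx": 0,"ty": 0,"tz": 0}
    - {"claw": 0.66,"turn": 0,"tx": 0,"ty": 0,"tz": 0}
  force: 15

```text
clock: 16.55
eef_pos: [0.3619, -0.0824, 0.0059]
ee_rot: [-3.14, -0.001, 1.574]
force: [-0.2, 0.4, -0.4]
gripper_width: 0.0598
finger_force: 0.0
```

jog_arm:
  increments:
    - {"claw": 0.68,"turn": 0,"tx": 0,"ty": 0,"tz": -0.1}
    - {"claw": 0.68,"turn": 0,"tx": 0,"ty": 0,"tz": -0.5}
    - {"claw": 0.68,"turn": 0,"tx": 0,"ty": 0,"tz": -0.8}
    - {"claw": 0.68,"turn": 0,"tx": 0.5,"ty": 0,"tz": -0.8}
    - {"claw": 0.68,"turn": 0,"tx": 1,"ty": 0,"tz": -0.8}
    - {"claw": 0.68,"turn": 0,"tx": 1,"ty": 0,"tz": 0}
    - {"claw": 0.68,"turn": 0,"tx": 1,"ty": 0,"tz": 0}
    - {"claw": 0.68,"turn": 0,"tx": 0,"ty": 0,"tz": 0}
    - {"claw": 0.68,"turn": 0,"tx": 0,"ty": 0,"tz": 0}
    - {"claw": 0.68,"turn": 0,"tx": 0,"ty": 0,"tz": 0}
  force: 15

```text
clock: 17.8
eef_pos: [0.3625, 0.0556, 0.1265]
ee_rot: [-3.141, 0.0, 1.573]
force: [-0.4, -0.4, 0.1]
gripper_width: 0.0639
finger_force: 0.0
```

```bash
python3 - <<'E'
from h import *
print(arm.get_obs()["eef_pos"].round(4),arm.get_obs()["ee_rot"].round(3))
n="top";im,d=arm.grab_frame(n); cv2.imwrite("pics/t2.png",im)
for n in("top","scene"):
  if n=="scene": im,d=arm.grab_frame(n); cv2.imwrite("pics/s2.png",im)
  for r in arm.masks_of("pliers",n)[:2]:
    Q=maskpts(n,r["mask"],d);Q=Q[(Q[:,2]>.003)&(Q[:,2]<.03)]
    print(n,r["score"],len(Q),np.median(Q[:,2]),cv2.minAreaRect(Q[:,:2].astype(np.float32)*1000) if len(Q)>5 else "", Q.min(0).round(3),Q.max(0).round(3))
E
```

```text
[0.3625 0.0556 0.1265] [-3.141  0.     1.573]
top 0.92 1234 0.010194559898123016 ((361.4180603027344, -144.53285217285156), (166.09561157226562, 50.59260940551758), 89.27495574951172) [ 0.336 -0.228  0.004] [ 0.387 -0.061  0.017]
scene 0.74 1196 0.012130262955722292 ((361.06396484375, -147.07272338867188), (51.60298538208008, 170.821533203125), 0.7273886799812317) [ 0.335 -0.233  0.004] [ 0.387 -0.061  0.018]
scene 0.61 29 0.019914409949249503 ((545.0123291015625, -62.135711669921875), (3.900731325149536, 5.866403102874756), 54.91828536987305) [ 0.542 -0.064  0.005] [ 0.549 -0.06   0.029]
```

View pics/t2.png

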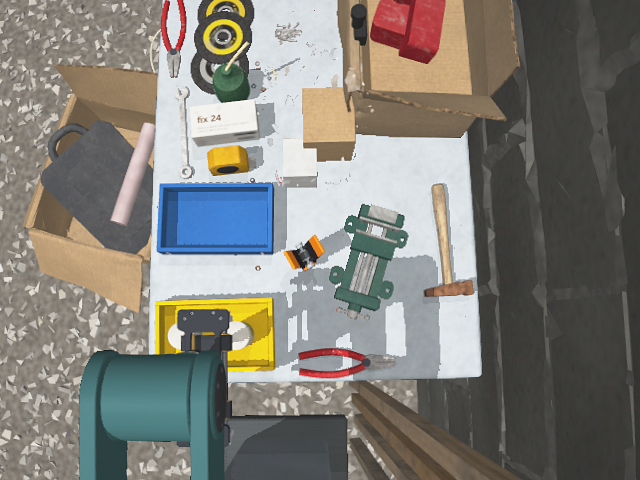

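Top view: the pliers are now aligned with y, with handles at (300,362) and head at (395,362), clear of the posts. Both jars are standing in the yellow tray. Now I'll grip the pliers at the balance point.

jog_arm:
  increments:
    - {"claw": 0.7,"turn": 0,"tx": -0.96,"ty": 0,"tz": 0}
    - {"claw": 0.7,"turn": 0,"tx": -0.96,"ty": 0,"tz": 0}
    - {"claw": 0.7,"turn": 0,"tx": -0.96,"ty": 0,"tz": 0}
    - {"claw": 0.7,"turn": 0,"tx": -0.96,"ty": 0,"tz": 0}
    - {"claw": 0.7,"turn": 0,"tx": -0.96,"ty": -0.02,"tz": 0}
    - {"claw": 0.7,"turn": 0,"tx": 0,"ty": 0,"tz": 0.5}
    - {"claw": 0.7,"turn": 0,"tx": 0,"ty": 0,"tz": 0.9}
    - {"claw": 0.7,"turn": 0,"tx": 0,"ty": 0,"tz": 0.9}
    - {"claw": 0.7,"turn": 0,"tx": 0,"ty": 0,"tz": 0.5}
    - {"claw": 0.7,"turn": 0,"tx": 0,"ty": 0,"tz": 0.2}
  force: 25

```text
clock: 19.25
eef_pos: [0.3614, -0.1353, 0.0053]
ee_rot: [-3.139, -0.001, 1.574]
force: [-0.2, -0.3, 0.3]
gripper_width: 0.0659
finger_force: 0.0
```

jog_arm:
  increments:
    - {"claw": 0.7,"turn": 0,"tx": 0,"ty": 0,"tz": 0}
    - {"claw": 0.3,"turn": 0,"tx": 0,"ty": 0,"tz": 0}
    - {"claw": 0.3,"turn": 0,"tx": 0,"ty": 0,"tz": 0}
    - {"claw": 0.3,"turn": 0,"tx": 0,"ty": 0,"tz": 0}
    - {"claw": 0.3,"turn": 0,"tx": 0,"ty": 0,"tz": 0}
    - {"claw": 0.3,"turn": 0,"tx": 0,"ty": 0,"tz": 0}
    - {"claw": 0.3,"turn": 0,"tx": 0,"ty": 0,"tz": -0.1}
    - {"claw": 0.3,"turn": 0,"tx": 0,"ty": 0,"tz": -0.4}
    - {"claw": 0.3,"turn": 0,"tx": 0,"ty": 0,"tz": -0.9}
    - {"claw": 0.3,"turn": 0,"tx": 0,"ty": 0,"tz": -0.9}
  force: 25

```text
clock: 20.5
eef_pos: [0.3611, -0.1347, 0.0983]
ee_rot: [-3.138, -0.002, 1.575]
force: [1.0, -0.0, -2.4]
gripper_width: 0.0473
finger_force: 23.3
```

jog_arm:
  increments:
    - {"claw": 0.3,"turn": 0,"tx": 0,"ty": 0,"tz": -0.8}
    - {"claw": 0.3,"turn": 0,"tx": 0.3,"ty": 0.3,"tz": -0.7}
    - {"claw": 0.3,"turn": 0,"tx": 0.7,"ty": 0.8,"tz": 0}
    - {"claw": 0.3,"turn": 0,"tx": 0.8,"ty": 0.9,"tz": 0}
    - {"claw": 0.3,"turn": 0,"tx": 0.8,"ty": 0.9,"tz": 0}
    - {"claw": 0.3,"turn": 0,"tx": 0.8,"ty": 0.9,"tz": 0}
    - {"claw": 0.3,"turn": 0,"tx": 0.8,"ty": 0.9,"tz": 0}
    - {"claw": 0.3,"turn": 0,"tx": 0.7,"ty": 0.9,"tz": 0}
    - {"claw": 0.3,"turn": 0,"tx": 0.5,"ty": 0.6,"tz": 0}
    - {"claw": 0.3,"turn": 0,"tx": 0.3,"ty": 0.4,"tz": 0}
  force: 25

```text
clock: 21.75
eef_pos: [0.6253, 0.0948, 0.1565]
ee_rot: [-3.137, 0.0, 1.576]
force: [-1.4, -0.4, -1.3]
gripper_width: 0.0476
finger_force: 23.3
```

```bash
python3 - <<'E'
from h import *
o=arm.get_obs(); print(o["eef_pos"].round(4),o["ee_rot"].round(3),o["gripper_width"])
for n in("scene","top"):
  im,d=arm.grab_frame(n); cv2.imwrite(f"pics/{n}3.png",im)
  hsv=cv2.cvtColor(im,cv2.COLOR_BGR2HSV); v,u=np.nonzero(((hsv[...,0]<6)|(hsv[...,0]>174))&(hsv[...,1]>140)&(d>0))
  P=world(n,np.c_[u,v],d[v,u]); p=o["eef_pos"]; Q=P[(abs(P-p)<[.06,.13,.08]).all(1)]
  print(n,len(Q)); 
  for y0 in np.arange(-.1,.1,.02):
    S=Q[abs(Q[:,1]-p[1]-y0)<.01]
    if len(S)>4: print(round(y0,2),len(S),S.min(0).round(3),S.max(0).round(3))
E
```

```text
[0.6253 0.0948 0.1565] [-3.137  0.     1.576] 0.047581227251889915
scene 577
-0.04 53 [0.607 0.054 0.154] [0.633 0.064 0.164]
-0.02 45 [0.602 0.065 0.154] [0.631 0.078 0.164]
0.0 57 [0.599 0.09  0.155] [0.646 0.105 0.164]
0.02 120 [0.597 0.105 0.155] [0.644 0.125 0.164]
0.04 133 [0.598 0.125 0.154] [0.642 0.145 0.164]
0.06 138 [0.6   0.145 0.154] [0.641 0.165 0.164]
0.08 31 [0.603 0.165 0.154] [0.642 0.168 0.164]
top 283
-0.04 62 [0.613 0.057 0.155] [0.64  0.065 0.163]
-0.02 170 [0.606 0.065 0.153] [0.647 0.085 0.164]
0.0 38 [0.637 0.085 0.153] [0.649 0.102 0.162]
0.08 13 [0.607 0.168 0.154] [0.616 0.171 0.163]
```

View pics/scene3.png

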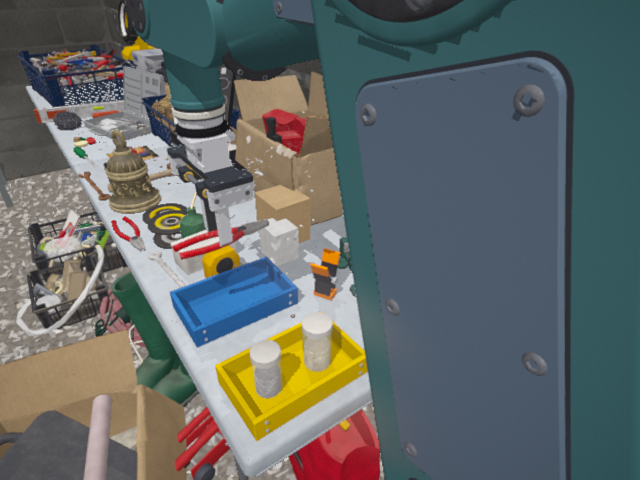

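The scene view shows the pliers level in the gripper at (230,238) above the blue tray, with both jars upright in the yellow tray. I'll lower them now.

jog_arm:
  increments:
    - {"claw": 0.3,"turn": 0,"tx": 0,"ty": 0,"tz": 0.5}
    - {"claw": 0.3,"turn": 0,"tx": 0,"ty": 0,"tz": 0.8}
    - {"claw": 0.3,"turn": 0,"tx": 0,"ty": 0,"tz": 0.8}
    - {"claw": 0.3,"turn": 0,"tx": 0,"ty": 0,"tz": 0.6}
    - {"claw": 0.3,"turn": 0,"tx": 0,"ty": 0,"tz": 0.4}
    - {"claw": 0.3,"turn": 0,"tx": 0,"ty": 0,"tz": 0.2}
    - {"claw": 0.3,"turn": 0,"tx": 0,"ty": 0,"tz": 0.15}
    - {"claw": 0.3,"turn": 0,"tx": 0,"ty": 0,"tz": 0.1}
    - {"claw": 0.3,"turn": 0,"tx": 0,"ty": 0,"tz": 0}
    - {"claw": 0.3,"turn": 0,"tx": 0,"ty": 0,"tz": 0}
  force: 25

```text
clock: 23.1
eef_pos: [0.626, 0.0936, 0.0173]
ee_rot: [3.14, -0.0, 1.575]
force: [0.4, 0.3, -1.2]
gripper_width: 0.0471
finger_force: 23.3
```

jog_arm:
  increments:
    - {"claw": 0.3,"turn": 0,"tx": 0,"ty": 0,"tz": 0.08}
    - {"claw": 0.3,"turn": 0,"tx": 0,"ty": 0,"tz": 0.05}
    - {"claw": 0.3,"turn": 0,"tx": 0,"ty": 0,"tz": 0}
    - {"claw": 0.58,"turn": 0,"tx": 0,"ty": 0,"tz": 0}
    - {"claw": 0.58,"turn": 0,"tx": 0,"ty": 0,"tz": 0}
    - {"claw": 0.58,"turn": 0,"tx": 0,"ty": 0,"tz": 0}
    - {"claw": 0.58,"turn": 0,"tx": 0,"ty": 0,"tz": -0.2}
    - {"claw": 0.58,"turn": 0,"tx": 0,"ty": 0,"tz": -0.9}
    - {"claw": 0.58,"turn": 0,"tx": 0,"ty": 0,"tz": -1}
    - {"claw": 0.58,"turn": 0,"tx": 0,"ty": 0,"tz": -1}
  force: 25

```text
clock: 24.35
eef_pos: [0.6255, 0.0936, 0.1372]
ee_rot: [3.141, -0.0, 1.575]
force: [0.3, -0.1, -0.0]
gripper_width: 0.0548
finger_force: 0.0
```

jog_arm:
  increments:
    - {"claw": 0.85,"turn": 1,"tx": -0.42,"ty": -0.2,"tz": 0}
    - {"claw": 0.85,"turn": 1,"tx": -0.44,"ty": -0.16,"tz": 0}
    - {"claw": 0.85,"turn": 1,"tx": -0.45,"ty": -0.12,"tz": 0}
    - {"claw": 0.85,"turn": 1,"tx": -0.46,"ty": -0.08,"tz": 0}
    - {"claw": 0.85,"turn": 1,"tx": -0.46,"ty": -0.04,"tz": 0}
    - {"claw": 0.85,"turn": 1,"tx": -0.46,"ty": 0,"tz": 0}
    - {"claw": 0.85,"turn": 1,"tx": -0.46,"ty": 0.04,"tz": 0}
    - {"claw": 0.85,"turn": 1,"tx": -0.46,"ty": 0.08,"tz": 0}
    - {"claw": 0.85,"turn": 1,"tx": -0.45,"ty": 0.12,"tz": 0}
    - {"claw": 0.85,"turn": 1,"tx": -0.44,"ty": 0.16,"tz": 0}
  force: 20

```text
clock: 25.6
eef_pos: [0.5473, -0.0758, 0.1361]
ee_rot: [3.141, -0.001, 0.699]
force: [0.1, -0.2, 0.2]
gripper_width: 0.08
finger_force: 0.0
```

jog_arm:
  increments:
    - {"claw": 0.85,"turn": 1,"tx": 0,"ty": 0,"tz": 0}
    - {"claw": 0.85,"turn": 1,"tx": 0,"ty": 0,"tz": 0}
    - {"claw": 0.85,"turn": 0.3,"tx": 0.03,"ty": -0.02,"tz": 0}
    - {"claw": 0.85,"turn": 0,"tx": 0,"ty": 0,"tz": 0.4}
    - {"claw": 0.85,"turn": 0,"tx": 0,"ty": 0,"tz": 0.7}
    - {"claw": 0.85,"turn": 0,"tx": 0,"ty": 0,"tz": 0.5}
    - {"claw": 0.85,"turn": 0,"tx": 0,"ty": 0,"tz": 0.2}
    - {"claw": 0.85,"turn": 0,"tx": 0,"ty": 0,"tz": 0}
    - {"claw": 0.6,"turn": 0,"tx": 0,"ty": 0,"tz": 0}
    - {"claw": 0.5,"turn": 0,"tx": 0,"ty": 0,"tz": 0}
  force: 20

```text
clock: 26.85
eef_pos: [0.5488, -0.0742, 0.0646]
ee_rot: [3.14, -0.002, 0.501]
force: [0.5, -0.5, 0.6]
gripper_width: 0.0631
finger_force: 0.1
```

jog_arm:
  increments:
    - {"claw": 0.4,"turn": 0,"tx": 0,"ty": 0,"tz": 0}
    - {"claw": 0.3,"turn": 0,"tx": 0,"ty": 0,"tz": 0}
    - {"claw": 0.2,"turn": 0,"tx": 0,"ty": 0,"tz": 0}
    - {"claw": 0.15,"turn": 0,"tx": 0,"ty": 0,"tz": 0}
    - {"claw": 0.15,"turn": 0,"tx": 0,"ty": 0,"tz": 0}
    - {"claw": 0.15,"turn": 0,"tx": 0,"ty": 0,"tz": 0}
    - {"claw": 0.15,"turn": 0,"tx": 0,"ty": 0,"tz": 0}
    - {"claw": 0.15,"turn": 0,"tx": 0,"ty": 0,"tz": 0}
    - {"claw": 0.15,"turn": 0,"tx": 0,"ty": 0,"tz": 0}
    - {"claw": 0.15,"turn": 0,"tx": 0,"ty": 0,"tz": 0}
  force: 20

```text
clock: 28.1
eef_pos: [0.5516, -0.0763, 0.0683]
ee_rot: [3.132, -0.006, 0.501]
force: [0.6, -3.3, 10.8]
gripper_width: 0.028
finger_force: 19.8
```

jog_arm:
  increments:
    - {"claw": 0.15,"turn": 0,"tx": 0,"ty": 0,"tz": -0.1}
    - {"claw": 0.15,"turn": 0,"tx": 0,"ty": 0,"tz": -0.3}
    - {"claw": 0.15,"turn": 0,"tx": 0,"ty": 0,"tz": -0.6}
    - {"claw": 0.15,"turn": 0,"tx": 0,"ty": 0,"tz": -0.8}
    - {"claw": 0.15,"turn": -1,"tx": 0,"ty": 0,"tz": -0.6}
    - {"claw": 0.15,"turn": -1,"tx": 0,"ty": 0,"tz": 0}
    - {"claw": 0.15,"turn": -1,"tx": 0,"ty": 0,"tz": 0}
    - {"claw": 0.15,"turn": -1,"tx": 0,"ty": 0,"tz": 0}
    - {"claw": 0.15,"turn": -1,"tx": 0,"ty": 0,"tz": 0}
    - {"claw": 0.15,"turn": -1,"tx": 0,"ty": 0,"tz": 0}
  force: 20

```text
clock: 29.35
eef_pos: [0.5476, -0.0736, 0.1593]
ee_rot: [-3.14, -0.0, 1.028]
force: [-0.7, -0.8, -1.6]
gripper_width: 0.0254
finger_force: 19.9
```

```bash
python3 - <<'E'
from h import *
o=arm.get_obs(); print(o["eef_pos"].round(4),o["ee_rot"].round(3),o["gripper_width"],o["force"])
im,d=arm.grab_frame("scene")
K,D,R,t=cam("scene"); c=cv2.projectPoints(o["eef_pos"].reshape(1,3),R,t,K,D)[0].ravel().astype(int); print(c)
x0,y0=max(c[0]-70,0),max(c[1]-60,0)
cv2.imwrite("pics/c4.png",cv2.resize(im[y0:y0+120,x0:x0+140],None,fx=5,fy=5,interpolation=2))
E
```

```text
[ 0.5476 -0.0736  0.1593] [-3.14  -0.     1.028] 0.025449771836357868 [-0.66615214 -0.8184984  -1.55742528]
[324 226]
```

View pics/c4.png

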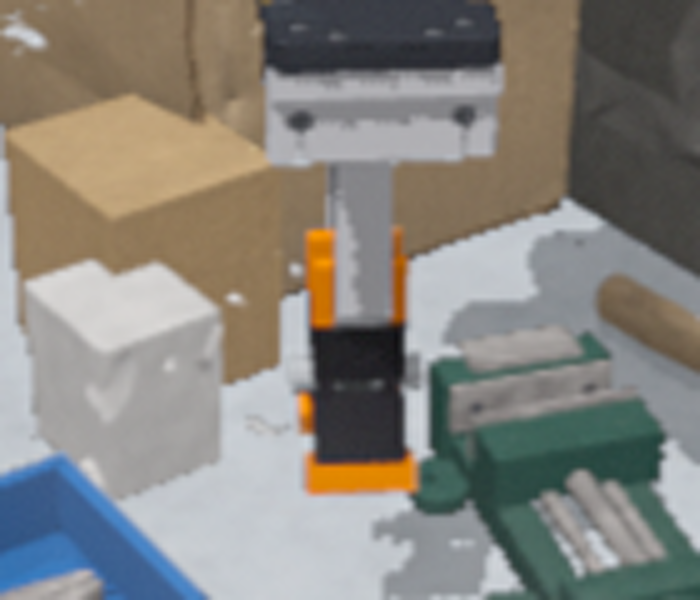

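The crop shows the clamp hanging upright with its grips fully squeezed (25 mm) and jaws at the bottom. The fingertips are level with the lower edge of the plates.

jog_arm:
  increments:
    - {"claw": 0.15,"turn": -1,"tx": 0.4,"ty": -0.18,"tz": 0}
    - {"claw": 0.15,"turn": -1,"tx": 0.42,"ty": -0.15,"tz": 0}
    - {"claw": 0.15,"turn": -1,"tx": 0.43,"ty": -0.11,"tz": 0}
    - {"claw": 0.15,"turn": -1,"tx": 0.44,"ty": -0.07,"tz": 0}
    - {"claw": 0.15,"turn": -1,"tx": 0.44,"ty": -0.04,"tz": 0}
    - {"claw": 0.15,"turn": -1,"tx": 0.44,"ty": 0,"tz": 0}
    - {"claw": 0.15,"turn": -0.2,"tx": 0.44,"ty": 0.04,"tz": 0}
    - {"claw": 0.15,"turn": 0,"tx": 0,"ty": 0,"tz": 0}
    - {"claw": 0.15,"turn": 0,"tx": 0,"ty": 0,"tz": 0}
    - {"claw": 0.15,"turn": 0,"tx": 0,"ty": 0,"tz": 0}
  force: 20

```text
clock: 30.65
eef_pos: [0.5624, 0.0485, 0.1595]
ee_rot: [-3.142, 0.0, 1.565]
force: [0.6, -0.3, -1.1]
gripper_width: 0.0256
finger_force: 19.9
```

```bash
python3 - <<'E'
from h import *
o=arm.get_obs(); p=o["eef_pos"]; print(p.round(4),o["ee_rot"].round(3),o["gripper_width"])
for n in("scene","top"):
    im,d=arm.grab_frame(n); hsv=cv2.cvtColor(im,cv2.COLOR_BGR2HSV)
    v,u=np.mgrid[0:480,0:640]; P=world(n,np.c_[u.ravel(),v.ravel()],d.ravel()).reshape(480,640,3)
    Q=P[(hsv[...,0]>5)&(hsv[...,0]<20)&(hsv[...,1]>150)&(abs(P-p)<[.06,.05,.1]).all(2)]
    for s,S in(("jaw",Q[Q[:,2]<p[2]-.045]),("grip",Q[Q[:,2]>p[2]-.01])):
        if len(S)>3: print(n,s,len(S),np.percentile(S,[2,50,98],axis=0).round(4).tolist())
    for y0 in(.02,.08):
        W=P[(abs(P[...,0]-.562)<.03)&(abs(P[...,1]-y0)<.012)&(P[...,2]>.035)&(P[...,2]<.046)]
        if len(W)>5: print(n,"wall x",y0,len(W),np.percentile(W[:,0],[3,50,97]).round(4),np.median(W[:,2]).round(4))
E
```

```text
[0.5624 0.0485 0.1595] [-3.142  0.     1.565] 0.025587383360861953
scene jaw 206 [[0.536, 0.0318, 0.0961], [0.5396, 0.0573, 0.1029], [0.5809, 0.0688, 0.1088]]
scene grip 180 [[0.5478, 0.0489, 0.161], [0.5676, 0.0607, 0.1769], [0.5716, 0.0659, 0.186]]
scene wall x 0.02 65 [0.5565 0.5592 0.565 ] 0.0414
scene wall x 0.08 75 [0.5573 0.5602 0.5658] 0.041
top jaw 58 [[0.5382, 0.0304, 0.0995], [0.5444, 0.0334, 0.1038], [0.5855, 0.0455, 0.1106]]
top grip 18 [[0.5683, 0.0334, 0.1536], [0.5703, 0.0337, 0.1725], [0.5731, 0.0358, 0.1843]]
top wall x 0.02 59 [0.5568 0.5601 0.5639] 0.0385
```

jog_arm:
  increments:
    - {"claw": 0.15,"turn": 0,"tx": 0,"ty": -0.02,"tz": 0.3}
    - {"claw": 0.15,"turn": 0,"tx": 0,"ty": 0,"tz": 0.4}
    - {"claw": 0.15,"turn": 0,"tx": 0,"ty": 0,"tz": 0.4}
    - {"claw": 0.15,"turn": 0,"tx": 0,"ty": 0,"tz": 0.3}
    - {"claw": 0.15,"turn": 0,"tx": 0,"ty": 0,"tz": 0.3}
    - {"claw": 0.15,"turn": 0,"tx": 0,"ty": 0,"tz": 0.2}
    - {"claw": 0.15,"turn": 0,"tx": 0,"ty": 0,"tz": 0.1}
    - {"claw": 0.15,"turn": 0,"tx": 0,"ty": 0,"tz": 0}
    - {"claw": 0.15,"turn": 0,"tx": 0,"ty": 0,"tz": 0}
    - {"claw": 0.15,"turn": 0,"tx": 0,"ty": 0,"tz": 0}
  force: 20

```text
clock: 32.0
eef_pos: [0.562, 0.0491, 0.08]
ee_rot: [3.14, -0.0, 1.566]
force: [0.5, -0.3, -1.5]
gripper_width: 0.0257
finger_force: 19.9
```

jog_arm:
  increments:
    - {"claw": 0.3,"turn": 0,"tx": 0,"ty": 0,"tz": 0}
    - {"claw": 0.4,"turn": 0,"tx": 0,"ty": 0,"tz": 0}
    - {"claw": 0.5,"turn": 0,"tx": 0,"ty": 0,"tz": 0}
    - {"claw": 0.6,"turn": 0,"tx": 0,"ty": 0,"tz": 0}
    - {"claw": 0.7,"turn": 0,"tx": 0,"ty": 0,"tz": 0}
    - {"claw": 0.85,"turn": 0,"tx": 0,"ty": 0,"tz": 0}
    - {"claw": 0.85,"turn": 0,"tx": 0,"ty": 0,"tz": 0}
    - {"claw": 0.85,"turn": 0,"tx": 0,"ty": 0,"tz": 0}
    - {"claw": 0.85,"turn": 0,"tx": 0,"ty": 0,"tz": -0.5}
    - {"claw": 0.85,"turn": 0,"tx": 0,"ty": 0,"tz": -0.9}
  force: 20

```text
clock: 33.25
eef_pos: [0.5603, 0.0491, 0.1342]
ee_rot: [-3.137, -0.0, 1.566]
force: [-0.3, -0.3, 0.4]
gripper_width: 0.08
finger_force: 0.0
```

jog_arm:
  increments:
    - {"claw": 0.85,"turn": 0,"tx": 0,"ty": 0,"tz": -1}
    - {"claw": 0.85,"turn": 0,"tx": 0.7,"ty": -0.7,"tz": -0.6}
    - {"claw": 0.85,"turn": 0,"tx": 1,"ty": -0.8,"tz": 0}
    - {"claw": 0.85,"turn": 0,"tx": 1,"ty": -0.8,"tz": 0}
    - {"claw": 0.85,"turn": 0,"tx": 1,"ty": -0.8,"tz": 0}
    - {"claw": 0.85,"turn": 0,"tx": 1,"ty": -0.5,"tz": 0}
    - {"claw": 0.85,"turn": 0,"tx": 0.8,"ty": 0,"tz": 0}
    - {"claw": 0.85,"turn": 0,"tx": 0,"ty": 0,"tz": 0}
    - {"claw": 0.85,"turn": 0,"tx": 0,"ty": 0,"tz": 0}
    - {"claw": 0.85,"turn": 0,"tx": 0,"ty": 0,"tz": 0}
  force: 20

```text
clock: 34.5
eef_pos: [0.4191, 0.2688, 0.1995]
ee_rot: [3.142, 0.0, 1.564]
force: [-0.3, 0.6, 0.7]
gripper_width: 0.0799
finger_force: 0.0
```

```bash
python3 - <<'E'
from h import *
o=arm.get_obs(); print(o["eef_pos"].round(4))
ims=[]
for n in("scene","top"):
    im,d=arm.grab_frame(n); ims.append(im)
    hsv=cv2.cvtColor(im,cv2.COLOR_BGR2HSV)
    v,u=np.mgrid[0:480,0:640]; P=world(n,np.c_[u.ravel(),v.ravel()],d.ravel()).reshape(480,640,3)
    Q=P[(hsv[...,0]>5)&(hsv[...,0]<20)&(hsv[...,1]>150)&(abs(P-[.562,.049,.08])<[.06,.05,.09]).all(2)]
    for s,S in(("jaw",Q[Q[:,2]<.045]),("grip",Q[Q[:,2]>.07])):
        if len(S)>3: print(n,s,len(S),np.percentile(S,[2,50,98],axis=0).round(4).tolist())
    r=(arm.masks_of("pliers",n) or [None])[0]
    if r: Q=maskpts(n,r["mask"],d);print(n,"pl",np.percentile(Q,[2,50,98],axis=0).round(3).tolist())
cv2.imwrite("pics/f.png",np.hstack([cv2.resize(ims[0][230:440,150:400],None,fx=1.6,fy=1.6),cv2.resize(ims[1][170:380,140:390],None,fx=1.6,fy=1.6)]))
E
```

```text
[0.4191 0.2688 0.1995]
scene jaw 112 [[0.5452, 0.031, 0.0151], [0.5475, 0.053, 0.023], [0.5555, 0.0695, 0.032]]
scene grip 444 [[0.534, 0.0345, 0.0809], [0.5776, 0.0508, 0.0952], [0.5849, 0.0664, 0.1068]]
scene pl [[0.6, 0.051, 0.008], [0.617, 0.115, 0.018], [0.644, 0.165, 0.022]]
top jaw 33 [[0.5478, 0.0308, 0.011], [0.5549, 0.0339, 0.0249], [0.6068, 0.079, 0.0329]]
top grip 303 [[0.5349, 0.0343, 0.0781], [0.5789, 0.0496, 0.0997], [0.588, 0.0658, 0.1052]]
top pl [[0.601, 0.006, 0.006], [0.623, 0.083, 0.016], [0.647, 0.163, 0.02]]
```

View pics/f.png

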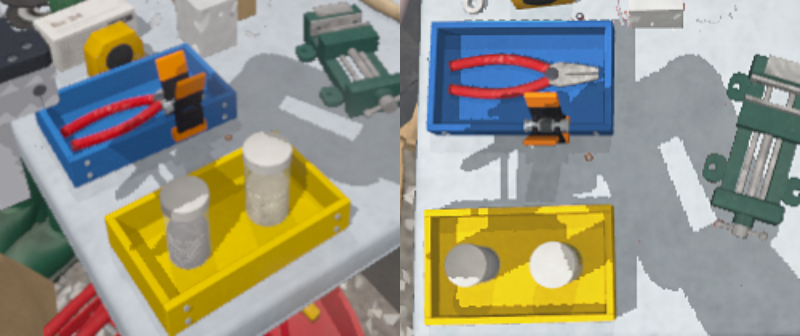

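The final picture shows everything in place. Both jars stand in the yellow tray and the pliers lie flat in the blue tray. The clamp is upright on the blue tray's near wall at (547,118) in the crop, with its jaw bottoms near z = 15 mm.

```bash
python3 -c "
from station import arm
print(arm.finish_job())"
```

```text
the job is handed in; nothing more can be done
None
```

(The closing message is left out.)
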